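# Set up the jeweller's sawing board and hold it out over the edge

### The arm

A 7-joint arm with a two-finger parallel gripper is mounted at the origin on the work surface. World frame = base frame: x ahead of the robot, y to its left, z up, the work surface at z = 0. Lengths are in m, angles in rad, forces in N, time in s.
With the tool pointing down it reaches from about 0.425 to 0.875 m from the base axis. Payload 8.4 kg.
Tool frame: the origin (TCP) lies midway between the tips of the shut fingers; the grasp point (between the pads) lies 19 mm behind it (bot.grip_point_offset is the distance from the TCP to the grasp point, in m); z points along the fingers, y is the direction in which the jaws open and shut (so a half turn about z gives the same grasp; the last joint's range is limited). The gripper opens to 87 mm and grips with 3 to 60 N. Pads are 19 mm wide; open, the fingers measure 117 mm over their backs; the gripper's body (75 mm by 190 mm) begins 51 mm behind the grasp point.
Start: joints at [-0.099, 0.333, 0.04, 1.465, -0.013, 1.343, -0.059], TCP at [0.65, -0, 0.223] pointing down, gripper open.
Joint ranges: [-2.58, 2.58], [-0.38, 2.09], [-1.3, 1.39], [0.25, 2.4], [-1.5, 4.64], [0.08, 2.09], [-2.65, 2.65]. Speed limits (rad/s): [2.22, 2.22, 2.79, 2.79, 3.14, 3.14, 3.14].

### API

Orientations are given as [roll, pitch, yaw] about the fixed x, y, z axes, in that order (R = Rz(yaw) Ry(pitch) Rx(roll)).
In Python, from station import status, viewer, order, bot gives the robot as it stands. The module is installed in compiled form; this text tells all that it offers.
- The arm moves only by the tool apply_moves, never from a script. Its argument "increments" is a list of rows, each an object with "offset": the shift along the tool's x, y, z normalised to -1 to 1, where 1 is 500 mm, a list of three; "roll": the turn about the tool's z normalised to -1 to 1, where 1 is pi/2 rad. A call has exactly 8 rows; each row is the pose to reach, as a shift and turn from the pose commanded when the call began, along the tool's axes at that moment; what a row does not reach only later rows make up. A row lasts 1/10 s, in which the tool goes at most 50 mm and 8.59 degrees, less where a joint would pass 70% of its speed; a pose out of reach is approached as far as the arm can. A call with a number of a shift or a turn outside -1 to 1 is refused whole. A call with a gripper value outside its range is refused whole. "jaw" is the opening, from 0 (shut) to 1 (fully open), set as the call begins (left out, the last holds). The fingers move at their own pace and stop on an object; "squeeze" is the grip in N (left out, the last holds). Time passes only in rows, so rows that repeat a pose let the fingers close, or fill a call up. It gives the time, the measured TCP pose, the force and the opening at its end, in the units of the state.
- status.read_state(): the state, without advancing time (a new reading comes with each control period).
- viewer.snapshot(name): name is "scene" or "side" or "wrist"; returns (picture, depth): 420x560x3 uint8, red, green, blue; 420x560 float32, m along the optical axis (not along the pixel's ray), 0 where there is no reading.
- viewer.calibration(name): a dict with "camera_matrix" (3x3 intrinsics, pixels), "R" (3x3) and "t" (3): a world point X has camera coordinates R X + t. Camera axes: x right, y down, z forward; pixel columns grow to the right and rows downward; lengths in m; the calibration is good to about 2 mm. A picture is of the moment at which its call begins: read the wrist's pose just before it. calibration takes no time and is no camera call; for the wrist camera it gives the pose at the moment of the call.
- order.sign_off(): hands the job in, once; it reports no verdict.
The state is a dict: "time_s": time; "joint_pos": joint angles; "joint_velocities": joint speeds; "joint_efforts": joint torques, N m; "tool_pos": TCP position; "ee_rot": TCP orientation; "wrist_force": force on the tool from outside, world axes, zero at the start; "wrist_torque": the same for the moment, N m; "grip_width": opening from 0.0 (shut) to 1.0 (fully open).
Only numpy, scipy, OpenCV 4.12 (cv2) and the standard library are available. Lean on these libraries where they do the work, as an engineer would, in place of code of your own. Each camera call takes 0.05 s, during which the arm holds its last target.

### The job

First press the raised end of the steel plate down until the plate lies level and flush in its pocket in the sawing board. Then slide the board straight out over the edge of the grey stone riser, towards the filings tray, until the line scribed across the board lies right above that edge, with the board flat on the riser and square to the edge. Out there the board would tip, so never let it tip, finish while still holding it down or gripping it, and leave the other things on the bench where they are.

Things in the scene. Friction and masses are not known exactly. Their poses are not given: they have to be found in the camera images.
- riser: Fixed grey stone slab, 260 x 190 mm, its top 50 mm above the table. Its x axis points straight out across the working edge (the one facing the filings tray), z up; the origin is at table height, 100 mm behind that edge; the slab spans x -160 to +100 mm, y -95 to +95 mm.
- riser_edge (a point): Middle of the riser's working edge, on its top surface; axes as the riser's: x straight outward over the edge, y along the edge, z up.
- board: Loose light-wood sawing board, 300 x 80 x 20 mm, 0.3 kg, flat on the riser, up to 0.1 rad askew. Origin in its underside; x runs along it to the notched nose (the end that goes out), from -140 mm (tail) to +160 mm, z up. The nose overhangs 10 to 70 mm at first. Sliding friction 2 to 6 N. With the line at the edge it tips unless its grip is held down with some 2 to 5 N.
- board_grip (a point): Centre of the upright wooden grip at the board's tail, on its centre line, one piece with it: 24 mm along the board, 50 mm across, 45 mm high, standing on the board's top. The point is 22.5 mm above the board's top, 42.5 mm above its underside. Axes as the board's.
- board_mark (a point): Middle of the dark line, 3 mm wide, scribed across the board's top and down its sides, 30 mm tailward of the board's origin and 92 mm noseward of the grip's centre; the point lies on the board's top face. Axes as the board's.
- pocket (a point): Centre of the pocket in the board, 67 x 47 mm, 8 mm deep, at the level of the board's top, 70 mm noseward of the board's origin. Axes as the board's. An ejector pin, 8 mm thick, stands 9 mm out of its floor, 24 mm tailward of the centre; it sinks when pushed with over 4 N and stays where it is left (no spring).
- plate_top (a point): Centre of the top face of the loose steel plate, 64 mm (x, to the nose) x 44 x 8 mm, 0.17 kg, in the pocket; z is its upward normal. The tailward end lies on the ejector pin, so it starts tilted 0.17 rad, that end high. Pressing that end (some 22 mm tailward of the centre) with 5 to 12 N sinks the pin until the plate is flush.
- ring_a: Steel finger ring, 26 mm wide, 6 mm high, loose on the riser on the +y side of the board. Leave alone.
- ring_b: Brass finger ring, 24 mm wide, 8 mm high, loose on the riser on the -y side of the board. Leave alone.
- tray: Open aluminium filings tray, 110 x 170 x 20 mm, on the table just beyond the riser's working edge. Leave alone.
Things that resemble listed ones, but are neither listed nor needed, are in the scene too. Of the things shaped like the part that bears plate_top, the bare steel one is meant.

How it is judged:
By the outcome, as a careful person would: the job done as asked, in the order asked, and still so for the second after the job is handed in, while the arm keeps its last pose, push and grip.
It also fails if it takes over 48 s, if anything falls off the work surface, if the arm or the gripper's body presses on something with over 40 N, if the wrist force passes 120 N, or if a joint passes its speed limit or range.

## Working session

There is one attempt and no reset: what is moved stays moved. The work goes in short steps, Python scripts to look and compute and a tool call to move; the robot and the scene stay as the last step left them, time stands still between calls to the robot, and variables do not carry over. Pictures are saved under pics/ and viewed, and the job is handed in when it is done.

Besides the shell and the picture viewer there is one more tool, called after "Request:" as name(argument=value, ...) on one line, values as JSON. apply_moves: Moves the arm, as the interface text tells. Scaled input: -1 to 1 covers 500 mm each way for a shift and pi/2 rad each way for a turn. Its arguments: {"type":"object","properties":{"increments":{"type":"array"},"jaw":{"type":"number"},"squeeze":{"type":"number"}},"required":["increments"]}

```bash
mkdir -p pics; cat > h.py <<'E'
import numpy as np,cv2
from station import status,viewer,order,bot
def snap(n,tag):
    c=viewer.calibration(n); im,d=viewer.snapshot(n)
    np.savez(f'{tag}.npz',im=im,d=d,K=c['camera_matrix'],R=c['R'],t=c['t'])
    cv2.imwrite(f'pics/{tag}.png',im[:,:,::-1]); return im,d,c
def load(tag):
    z=np.load(f'{tag}.npz'); return z['im'],z['d'],dict(camera_matrix=z['K'],R=z['R'],t=z['t'])
def ray(c,uv,z):
    K,R,t=map(np.array,(c['camera_matrix'],c['R'],c['t'])); uv=np.atleast_2d(uv).astype(float)
    d=(R.T@np.linalg.inv(K)@np.c_[uv,np.ones(len(uv))].T).T; o=-R.T@t
    return o+d*((z-o[2])/d[:,2])[:,None]
def pts(c,d):
    K,R,t=map(np.array,(c['camera_matrix'],c['R'],c['t'])); h,w=d.shape
    u,v=np.meshgrid(np.arange(w),np.arange(h))
    p=np.stack([(u-K[0,2])/K[0,0]*d,(v-K[1,2])/K[1,1]*d,d],-1)
    return (p-t)@R
E
python3 - <<'E'
from h import *
for n in("scene","side","wrist"): snap(n,n+'0')
s=status.read_state(); print(s['time_s'],s['tool_pos'],s['ee_rot'],s['wrist_force'],s['grip_width'])
E
```

```text
0.15 [ 6.49674389e-01 -5.41285178e-05  2.21914548e-01] [-3.14045373e+00  1.18245396e-04  1.57077143e+00] [-0.49927995 -0.10574949  0.11912425] 0.9968600199930858
```

View pics/scene0.png

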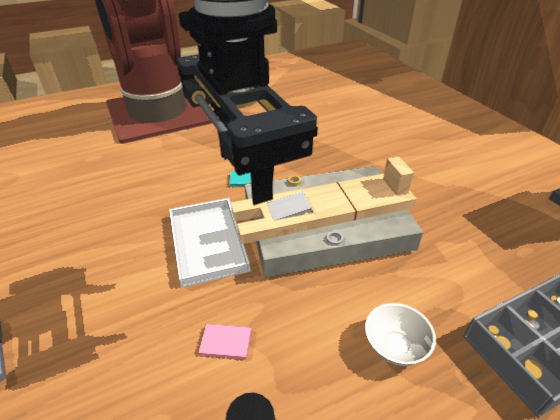

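View pics/side0.png

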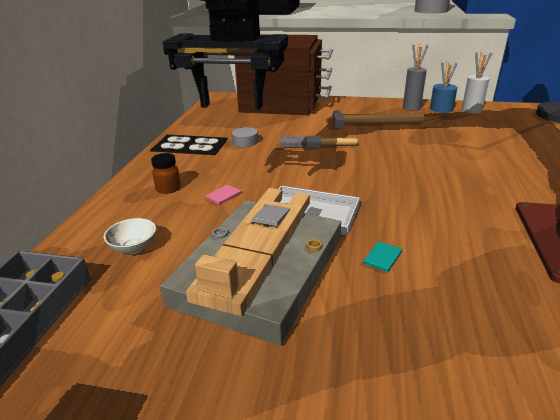

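View pics/wrist0.png

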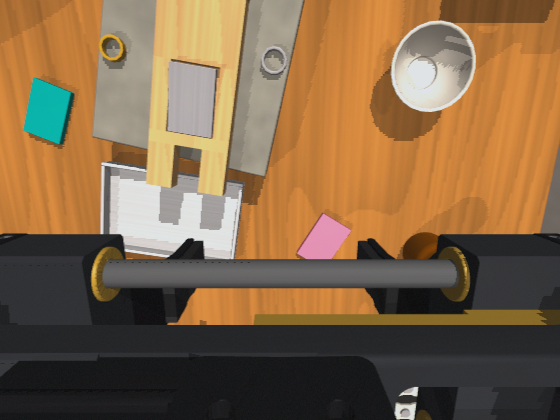

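The scene view shows the riser, with the bare steel plate in the board at about (290,206). The grip is at (398,177), the tray at (208,240), and the rings at (335,237) and (295,181). Plate lookalikes are the pink one at (226,341) and the teal one at (240,179), both coloured and lying on the table. In the wrist view the steel plate is at (192,98), teal at (48,110) and pink at (323,238). I choose the bare steel plate in the board, and will check it in a crop.

```bash
python3 - <<'E'
from h import *
im,d,c=load('side0')
crop=cv2.resize(im[180:335,160:370,::-1],None,fx=3.6,fy=3.6,interpolation=cv2.INTER_CUBIC);cv2.imwrite('pics/sidecrop.png',crop)
im2,d2,c2=load('scene0')
crop=cv2.resize(im2[150:280,220:430,::-1],None,fx=3.6,fy=3.6,interpolation=cv2.INTER_CUBIC);cv2.imwrite('pics/scenecrop.png',crop)
for n in('side0','scene0','wrist0'):
    im,d,c=load(n);P=pts(c,d);print(n,'cam',-c['R'].T@c['t'])
    z=P[...,2]; ok=(d>0)&(P[...,0]>.3)&(P[...,0]<.95)&(abs(P[...,1])<.45)
    h,e=np.histogram(z[ok],bins=np.arange(-.01,.13,.004)); print([(round(a,3),int(b)) for a,b in zip(e,h) if b>60])
    # riser top
    for lo,hi,nm in((.045,.055,'riser'),(.065,.0745,'boardtop'),(.1,.12,'grip')):
        m=ok&(z>lo)&(z<hi); 
        if m.sum()<30: continue
        q=P[m]; r=cv2.minAreaRect(q[:,:2].astype(np.float32)); print(nm,m.sum(),np.median(q[:,2]).round(4),np.round(cv2.boxPoints(r),4).tolist())
E
```

```text
side0 cam [0.42025876 0.71002487 0.4659963 ]
[(np.float64(-0.006), 1915), (np.float64(-0.002), 75253), (np.float64(0.002), 2721), (np.float64(0.006), 2008), (np.float64(0.01), 1245), (np.float64(0.014), 1474), (np.float64(0.018), 1567), (np.float64(0.022), 1285), (np.float64(0.026), 1288), (np.float64(0.03), 1341), (np.float64(0.034), 1248), (np.float64(0.038), 996), (np.float64(0.042), 890), (np.float64(0.046), 4544), (np.float64(0.05), 2145), (np.float64(0.054), 440), (np.float64(0.058), 371), (np.float64(0.062), 345), (np.float64(0.066), 2970), (np.float64(0.07), 1462), (np.float64(0.074), 456), (np.float64(0.078), 216), (np.float64(0.082), 87), (np.float64(0.086), 104), (np.float64(0.09), 92), (np.float64(0.094), 101), (np.float64(0.098), 97), (np.float64(0.102), 105), (np.float64(0.106), 99), (np.float64(0.11), 196), (np.float64(0.114), 345)]
riser 6946 0.0496 [[0.4178999960422516, 0.014700000174343586], [0.8496999740600586, -0.1088000014424324], [0.9868999719619751, 0.37059998512268066], [0.5550000071525574, 0.4941999912261963]]
boardtop 4609 0.0697 [[0.3910999894142151, 0.2169
[... 1919 characters left out ...]
3), 635), (np.float64(0.034), 1100), (np.float64(0.038), 64), (np.float64(0.042), 87), (np.float64(0.046), 2181), (np.float64(0.05), 13639), (np.float64(0.054), 549), (np.float64(0.058), 411), (np.float64(0.062), 345), (np.float64(0.066), 1623), (np.float64(0.07), 10713), (np.float64(0.074), 1245), (np.float64(0.078), 1080)]
riser 15934 0.0509 [[0.430400013923645, 0.04899999871850014], [0.8260999917984009, -0.07720000296831131], [0.8906000256538391, 0.125], [0.4950000047683716, 0.25130000710487366]]
boardtop 12571 0.0709 [[0.4927999973297119, 0.02459999918937683], [0.8220999836921692, -0.06480000168085098], [0.8718000054359436, 0.11860000342130661], [0.5425000190734863, 0.20800000429153442]]
```

View pics/sidecrop.png

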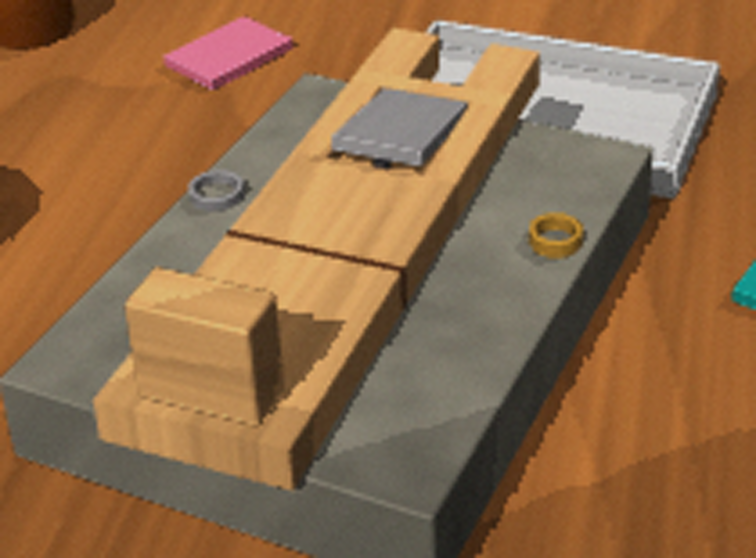

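View pics/scenecrop.png

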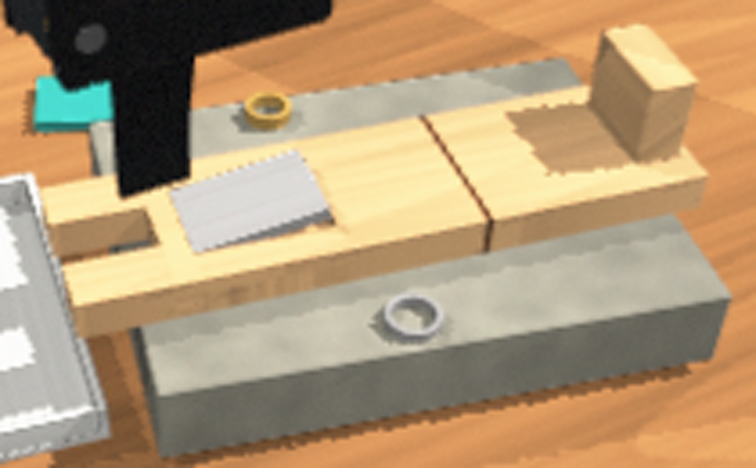

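The crops confirm the bare steel plate: it sits in the board's pocket with its tailward end raised. Next I measure the riser axes, board axes and line.

```bash
python3 - <<'E'
from h import *
for n in('side0','scene0','wrist0'):
    im,d,c=load(n);P=pts(c,d);z=P[...,2]
    hsv=cv2.cvtColor(im,cv2.COLOR_RGB2HSV)
    inb=(P[...,0]>.42)&(P[...,0]<.8)&(P[...,1]>-.15)&(P[...,1]<.4)&(d>0)
    for lo,hi,nm in((.045,.0555,'riser'),(.066,.0755,'board')):
        m=inb&(z>lo)&(z<hi)&((hsv[...,1]<70) if nm=='riser' else (hsv[...,1]>70))
        m=cv2.morphologyEx(m.astype(np.uint8),cv2.MORPH_OPEN,np.ones((3,3)))
        k,l,s,_=cv2.connectedComponentsWithStats(m)
        keep=[i for i in range(1,k) if s[i,4]>250]
        q=ray(c,np.argwhere(np.isin(l,keep))[:,::-1],.05 if nm=='riser' else .07)
        r=cv2.minAreaRect(q[:,:2].astype(np.float32));b=cv2.boxPoints(r)
        print(n,nm,[int(s[i,4]) for i in keep],np.round(b,4).tolist(),'size',np.round(r[1],4))
E
```

```text
side0 riser [1748, 4343] [[0.4447000026702881, 0.07020000368356705], [0.6308000087738037, 0.02710000053048134], [0.6898999810218811, 0.2824000120162964], [0.5037999749183655, 0.3255000114440918]] size [0.262 0.191]
side0 board [4114] [[0.5063999891281128, 0.021299999207258224], [0.5874999761581421, 0.007799999788403511], [0.6371999979019165, 0.3075000047683716], [0.5561000108718872, 0.32089999318122864]] size [0.3037 0.0822]
scene0 riser [1070, 3827] [[0.4474000036716461, 0.06270000338554382], [0.6358000040054321, 0.01979999989271164], [0.6934999823570251, 0.27320000529289246], [0.5051000118255615, 0.31610000133514404]] size [0.2599 0.1933]
scene0 board [4240] [[0.5074999928474426, 0.01679999940097332], [0.5914000272750854, 0.003000000026077032], [0.6402000188827515, 0.299699991941452], [0.5564000010490417, 0.31349998712539673]] size [0.3007 0.085 ]
wrist0 riser [7146, 7418, 331] [[0.4472000002861023, 0.0674000009894371], [0.6316999793052673, 0.02459999918937683], [0.6712999939918518, 0.19519999623298645], [0.4867999851703644, 0.23800000548362732]] size [0.1751 0.1895]
wrist0 board [11361] [[0.508400022983551, 0.01979999989271164], [0.5884000062942505, 0.006599999964237213], [0.618399977684021, 0.1875], [0.5383999943733215, 0.20080000162124634]] size [0.1834 0.0811]
```

```bash
python3 - <<'E'
from h import *
E0=np.array([.5395,.0455]);n=np.array([-.2257,-.9742]);v=np.array([.9742,-.2257])
im,d,c=load('wrist0');P=pts(c,d);z=P[...,2]
hsv=cv2.cvtColor(im,cv2.COLOR_RGB2HSV)
# plate: low saturation, z>.062 , in box
m=((hsv[...,1]<60)&(z>.064)&(z<.09)&(abs(P[...,0]-.563)<.05)&(abs(P[...,1]-.10)<.06)).astype(np.uint8)
m=cv2.morphologyEx(m,cv2.MORPH_OPEN,np.ones((3,3)))
q=P[m>0];print(len(q),np.round(cv2.boxPoints(cv2.minAreaRect(q[:,:2].astype(np.float32))),4).tolist())
b=np.array([-.163,-.9866]);s=q[:,:2]@b;
A=np.c_[s-s.mean(),np.ones(len(s))];k=np.linalg.lstsq(A,q[:,2],rcond=None)[0];print('slope',k,'range',s.min()-s.mean(),s.max()-s.mean(),'mean',q.mean(0))
for nm,uv in(('a',(273,60)),('b',(112,47))):
    w=ray(c,uv,.056)[0,:2];print(nm,w,'n',(w-E0)@n,'v',(w-E0)@v)
for nm,p in(('nose',(.5484,.0132)),('mark',(.5794,.2006)),('grip',(.594,.291))):
    w=np.array(p);print(nm,(w-E0)@n,(w-E0)@v)
E
```

```text
3236 [[0.5335999727249146, 0.07339999824762344], [0.5796999931335449, 0.06589999794960022], [0.5898000001907349, 0.12809999287128448], [0.5437999963760376, 0.1356000006198883]]
slope [-0.16735094  0.07622288] range -0.030301125802086326 0.032698797623823495 mean [0.56320311 0.10172982 0.07622288]
a [0.64163437 0.14085503] n -0.11594659740844464 v 0.07797766956977015
b [0.4833637  0.15269406] n -0.09175849419177927 v -0.07888167890736986
nose 0.02945792999999999 0.015960490000000018
mark -0.16010385000000002 0.003864510000000038
grip -0.25146674999999996 -0.0023154500000000097
```

Request:
apply_moves(increments=[{"offset": [0.08, -0.055, 0.04], "roll": 0.035}, {"offset": [0.16, -0.11, 0.08], "roll": 0.07}, {"offset": [0.247, -0.166, 0.12], "roll": 0.104}, {"offset": [0.247, -0.166, 0.15], "roll": 0.104}, {"offset": [0.247, -0.166, 0.2], "roll": 0.104}, {"offset": [0.247, -0.166, 0.24], "roll": 0.104}, {"offset": [0.247, -0.166, 0.24], "roll": 0.104}, {"offset": [0.247, -0.166, 0.24], "roll": 0.104}], jaw=0, squeeze=20)

```text
time_s: 0.95
tool_pos: [0.567, 0.1234, 0.1028]
ee_rot: [-3.141, 0.0, 1.407]
wrist_force: [0.7, -0.4, 0.8]
grip_width: 0.359
```

Request:
apply_moves(increments=[{"offset": [0, 0, 0.01], "roll": 0}, {"offset": [0, 0, 0.015], "roll": 0}, {"offset": [0, 0, 0.02], "roll": 0}, {"offset": [0, 0, 0.02], "roll": 0}, {"offset": [0, 0, 0.02], "roll": 0}, {"offset": [0, 0, 0.02], "roll": 0}, {"offset": [0, 0, 0.02], "roll": 0}, {"offset": [0, 0, 0.02], "roll": 0}])

```text
time_s: 1.75
tool_pos: [0.567, 0.1235, 0.0926]
ee_rot: [3.141, -0.0, 1.407]
wrist_force: [0.1, 0.3, -0.5]
grip_width: 0.002
```

```bash
python3 - <<'E'
from h import *
a,_,_=snap('scene','sc1');b,_,_=snap('side','si1')
f=lambda i,x,y:cv2.resize(i[y:y+130,x:x+170,::-1],None,fx=2.3,fy=2.3,interpolation=cv2.INTER_CUBIC)
cv2.imwrite('pics/p1.png',np.hstack([f(a,220,140),f(b,190,150)]))
s=status.read_state(); print(s['time_s'],s['tool_pos'],s['wrist_force'],s['grip_width'])
E
```

```text
1.85 [0.56698326 0.12350883 0.0925886 ] [-0.20858463  0.46875477 -1.04564047] 0.003988333347613032
```

View pics/p1.png

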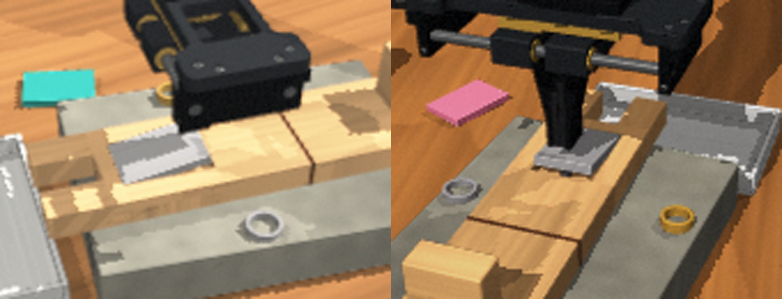

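The shut fingers are above the plate's raised tail end. I press down slowly.

Request:
apply_moves(increments=[{"offset": [0, 0, 0.01], "roll": 0}, {"offset": [0, 0, 0.018], "roll": 0}, {"offset": [0, 0, 0.022], "roll": 0}, {"offset": [0, 0, 0.026], "roll": 0}, {"offset": [0, 0, 0.03], "roll": 0}, {"offset": [0, 0, 0.034], "roll": 0}, {"offset": [0, 0, 0.036], "roll": 0}, {"offset": [0, 0, 0.036], "roll": 0}])

```text
time_s: 2.65
tool_pos: [0.5671, 0.1238, 0.0745]
ee_rot: [3.141, -0.0, 1.408]
wrist_force: [-0.5, 1.3, 1.1]
grip_width: 0.005
```

Request:
apply_moves(increments=[{"offset": [0, 0, 0.001], "roll": 0}, {"offset": [0, 0, 0.002], "roll": 0}, {"offset": [0, 0, 0.003], "roll": 0}, {"offset": [0, 0, 0.004], "roll": 0}, {"offset": [0, 0, 0.005], "roll": 0}, {"offset": [0, 0, 0.006], "roll": 0}, {"offset": [0, 0, 0.006], "roll": 0}, {"offset": [0, 0, 0.006], "roll": 0}])

```text
time_s: 3.45
tool_pos: [0.567, 0.1233, 0.0715]
ee_rot: [3.142, 0.0, 1.407]
wrist_force: [0.4, 1.9, 2.5]
grip_width: 0.003
```

Request:
apply_moves(increments=[{"offset": [0, 0, 0.001], "roll": 0}, {"offset": [0, 0, 0.002], "roll": 0}, {"offset": [0, 0, 0.003], "roll": 0}, {"offset": [0, 0, 0.004], "roll": 0}, {"offset": [0, 0, 0.004], "roll": 0}, {"offset": [0, 0, 0.004], "roll": 0}, {"offset": [0, 0, 0.004], "roll": 0}, {"offset": [0, 0, 0.004], "roll": 0}])

```text
time_s: 4.25
tool_pos: [0.5671, 0.1235, 0.0705]
ee_rot: [3.141, -0.0, 1.407]
wrist_force: [-2.4, 1.6, 11.9]
grip_width: 0.008
```

Request:
apply_moves(increments=[{"offset": [0, 0, -0.04], "roll": 0}, {"offset": [0, 0, -0.12], "roll": 0}, {"offset": [0.05, 0, -0.2], "roll": 0}, {"offset": [0.12, 0, -0.24], "roll": 0}, {"offset": [0.2, 0, -0.24], "roll": 0}, {"offset": [0.28, 0, -0.24], "roll": 0}, {"offset": [0.34, 0, -0.24], "roll": 0}, {"offset": [0.34, 0, -0.24], "roll": 0}], jaw=1)

```text
time_s: 5.05
tool_pos: [0.593, 0.2962, 0.1881]
ee_rot: [-3.139, -0.001, 1.413]
wrist_force: [-0.7, -0.0, 0.4]
grip_width: 0.647
```

```bash
cat > plate.py <<'E'
from h import *
def check(tag,ctr,b):
    im,d,c=load(tag);P=pts(c,d);hsv=cv2.cvtColor(im,cv2.COLOR_RGB2HSV)
    r=P[...,:2]-ctr; s=r@b; t=r@np.array([-b[1],b[0]])
    for nm,m in(('plate',(abs(s)<.026)&(abs(t)<.016)),('board tail of',(s<-.04)&(s>-.08)&(abs(t)<.03))):
        m=m&(d>0)&(P[...,2]>.05)&(P[...,2]<.1)
        if m.sum()<50: print(tag,nm,m.sum());continue
        A=np.c_[s[m],t[m],np.ones(m.sum())];k=np.linalg.lstsq(A,P[m][:,2],rcond=None)[0];print(tag,nm,m.sum(),k.round(4))
E
python3 - <<'E'
from plate import *
a,_,_=snap('scene','sc2');b,_,_=snap('side','si2');w,_,_=snap('wrist','wr2')
for t in('sc2','si2'): check(t,np.array([.5632,.1017]),np.array([-.163,-.9866]))
f=lambda i,x,y:cv2.resize(i[y:y+130,x:x+170,::-1],None,fx=2.3,fy=2.3,interpolation=cv2.INTER_CUBIC)
cv2.imwrite('pics/p2.png',np.hstack([f(a,220,150),f(b,190,170)]))
s=status.read_state(); print(s['time_s'],s['tool_pos'],s['wrist_force'],s['grip_width'])
E
```

```text
sc2 plate 404 [0.004  0.0014 0.0704]
sc2 board tail of 551 [ 0.006  -0.0016  0.0707]
si2 plate 309 [ 0.0002 -0.0056  0.0697]
si2 board tail of 553 [-0.0018 -0.0009  0.0695]
5.2 [0.59458735 0.28977386 0.18874487] [ 0.67292881 -0.17360646 -0.1883486 ] 0.784198487035473
```

View pics/p2.png

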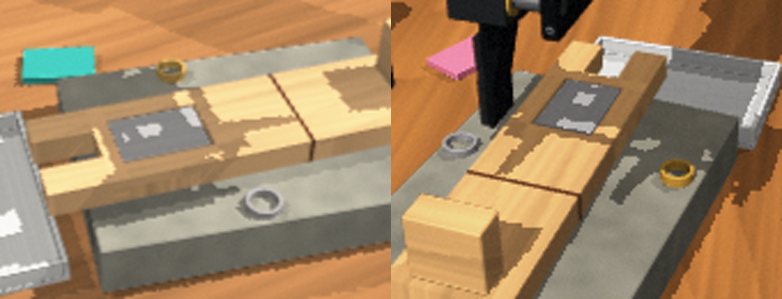

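View pics/wr2.png

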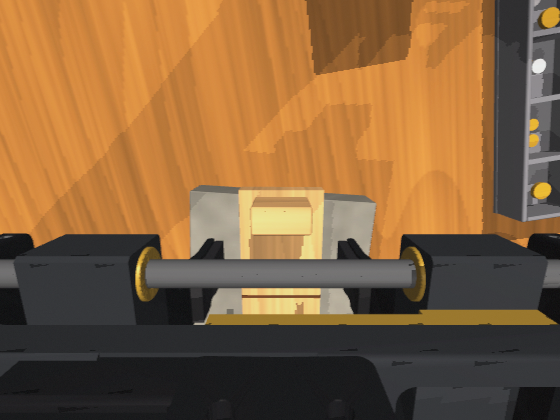

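The plate is now level and flush in both views: slopes within 0.006 and heights within 0.3 mm of the board top. In the wrist image the grip is at about (282,218) and centred between the fingers. I check its position with a ray cast.

```bash
python3 - <<'E'
from h import *
for t in('wr2','si2','sc2'):
    im,d,c=load(t);P=pts(c,d)
    m=(d>0)&(P[...,2]>.109)&(P[...,2]<.12)&(abs(P[...,0]-.594)<.05)&(abs(P[...,1]-.291)<.03)
    q=ray(c,np.argwhere(m)[:,::-1],.115)
    r=cv2.minAreaRect(q[:,:2].astype(np.float32));print(t,len(q),r)
c=load('wr2')[2]
print(ray(c,[[242,190],[323,190],[242,296],[320,296]],.07).round(4))
E
```

```text
wr2 1810 ((0.5947378873825073, 0.29262030124664307), (0.02426573820412159, 0.04946833476424217), 80.71260833740234)
si2 562 ((0.5925212502479553, 0.29681771993637085), (0.02915170229971409, 0.052433282136917114), 80.6804428100586)
sc2 321 ((0.5967395901679993, 0.2849997580051422), (0.028613444417715073, 0.055779263377189636), 80.258056640625)
[[0.561  0.3149 0.07  ]
 [0.636  0.3026 0.07  ]
 [0.5399 0.2068 0.07  ]
 [0.6189 0.1939 0.07  ]]
```

Request:
apply_moves(increments=[{"offset": [0.002, 0, 0.04], "roll": 0}, {"offset": [0.002, 0, 0.1], "roll": 0}, {"offset": [0.002, 0, 0.15], "roll": 0}, {"offset": [0.002, 0, 0.19], "roll": 0}, {"offset": [0.002, 0, 0.215], "roll": 0}, {"offset": [0.002, 0, 0.226], "roll": 0}, {"offset": [0.002, 0, 0.226], "roll": 0}, {"offset": [0.002, 0, 0.226], "roll": 0}], jaw=1)

```text
time_s: 6.0
tool_pos: [0.5954, 0.2922, 0.0776]
ee_rot: [3.14, -0.001, 1.407]
wrist_force: [-0.5, -0.8, 0.1]
grip_width: 1.0
```

Request:
apply_moves(increments=[{"offset": [0, 0, 0], "roll": 0}, {"offset": [0, 0, 0], "roll": 0}, {"offset": [0, 0, 0], "roll": 0}, {"offset": [0, 0, 0], "roll": 0}, {"offset": [0, 0, 0], "roll": 0}, {"offset": [0, 0, 0], "roll": 0}, {"offset": [0, 0, 0], "roll": 0}, {"offset": [0, 0, 0], "roll": 0}], jaw=0, squeeze=35)

```text
time_s: 6.8
tool_pos: [0.5948, 0.2922, 0.0766]
ee_rot: [-3.142, 0.0, 1.407]
wrist_force: [-0.5, -0.8, 0.2]
grip_width: 0.576
```

Gripped: the opening is 50 mm, matching the grip. I add a light down-force before sliding.

Request:
apply_moves(increments=[{"offset": [0, 0, 0.001], "roll": 0}, {"offset": [0, 0, 0.002], "roll": 0}, {"offset": [0, 0, 0.002], "roll": 0}, {"offset": [0, 0, 0.002], "roll": 0}, {"offset": [0, 0, 0.002], "roll": 0}, {"offset": [0, 0, 0.002], "roll": 0}, {"offset": [0, 0, 0.002], "roll": 0}, {"offset": [0, 0, 0.002], "roll": 0}])

```text
time_s: 7.6
tool_pos: [0.5948, 0.2922, 0.0766]
ee_rot: [3.141, -0.0, 1.407]
wrist_force: [-3.3, -1.8, 8.9]
grip_width: 0.57
```

```bash
python3 - <<'E'
from h import *
for _ in range(1):
    snap('side','si3');s=status.read_state(); print(s['time_s'],s['tool_pos'],s['ee_rot'],s['wrist_force'],s['wrist_torque'],s['grip_width'])
E
```

```text
7.65 [0.59479431 0.29227529 0.07655016] [ 3.14140347e+00 -2.25012845e-04  1.40740951e+00] [-3.58664808 -1.04471102  7.85386455] [-0.36365347  0.83440971  0.05046233] 0.5737107835669097
```

Request:
apply_moves(increments=[{"offset": [-0.01, -0.001, 0], "roll": 0.005}, {"offset": [-0.03, -0.001, 0], "roll": 0.012}, {"offset": [-0.05, -0.002, 0], "roll": 0.02}, {"offset": [-0.07, -0.003, 0], "roll": 0.028}, {"offset": [-0.09, -0.004, 0], "roll": 0.035}, {"offset": [-0.11, -0.005, 0], "roll": 0.04}, {"offset": [-0.12, -0.005, 0], "roll": 0.04}, {"offset": [-0.12, -0.005, 0], "roll": 0.04}])

```text
time_s: 8.45
tool_pos: [0.583, 0.2331, 0.0765]
ee_rot: [3.141, -0.001, 1.343]
wrist_force: [-1.1, 0.9, 7.1]
grip_width: 0.574
```

```bash
python3 - <<'E'
from h import *
snap('side','si4');s=status.read_state(); print(s['time_s'],s['tool_pos'],s['ee_rot'],s['wrist_force'],s['wrist_torque'],s['grip_width'])
E
```

```text
8.5 [0.58295185 0.23302243 0.07652424] [ 3.14075198e+00 -8.44927045e-04  1.34319952e+00] [-0.98247722 -0.54866695  8.0848641 ] [ 0.00868772  0.56742207 -0.24813634] 0.572719497802266
```

View pics/si4.png

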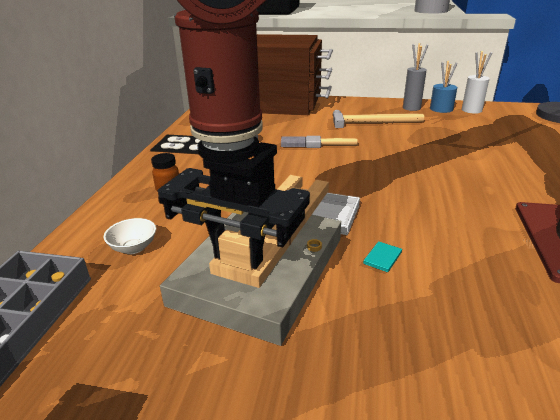

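Request:
apply_moves(increments=[{"offset": [-0.02, 0, 0], "roll": 0}, {"offset": [-0.05, 0, 0], "roll": 0}, {"offset": [-0.08, 0.001, 0], "roll": 0}, {"offset": [-0.11, 0.001, 0], "roll": 0}, {"offset": [-0.14, 0.002, 0], "roll": 0}, {"offset": [-0.165, 0.003, 0], "roll": 0}, {"offset": [-0.18, 0.003, 0], "roll": 0}, {"offset": [-0.18, 0.003, 0], "roll": 0}])

```text
time_s: 9.3
tool_pos: [0.5643, 0.1442, 0.0765]
ee_rot: [3.14, -0.001, 1.343]
wrist_force: [-0.1, -1.3, 8.1]
grip_width: 0.571
```

```bash
python3 - <<'E'
from h import *
s=status.read_state(); print(s['time_s'],s['tool_pos'],s['ee_rot'],s['wrist_force'],s['wrist_torque'],s['grip_width'])
a,_,_=snap('scene','sc5');b,_,_=snap('wrist','wr5')
cv2.imwrite('pics/p5.png',cv2.resize(a[140:290,200:430,::-1],None,fx=3.4,fy=3.4,interpolation=cv2.INTER_CUBIC))
E
```

```text
9.3 [0.56430715 0.14424843 0.07652561] [ 3.14035406e+00 -6.68603673e-04  1.34253590e+00] [-0.07756898 -1.29885595  8.0772065 ] [-0.18811726  0.52052931 -0.07235856] 0.5713233503286
```

View pics/p5.png

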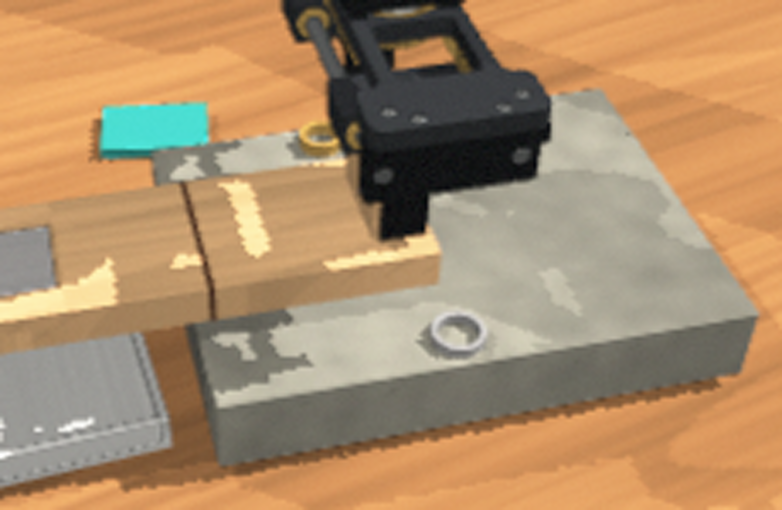

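View pics/wr5.png

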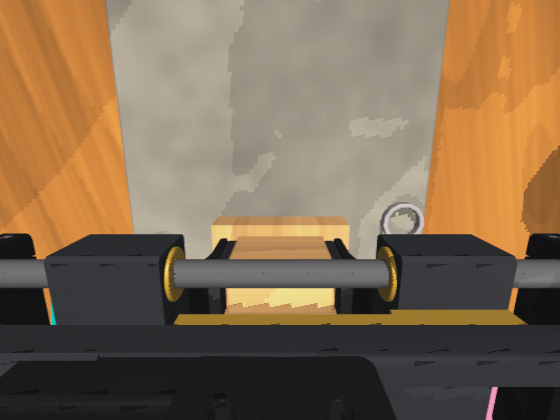

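The scene crop shows the board flat, with the line running from (183,183) to (213,316) in the crop. The riser edge runs from (153,152) to (218,407), so about 10 mm is left. Next I measure the gap within this one image.

```bash
cat > gap.py <<'E'
import sys
from h import *
tag=sys.argv[1]
im,d,c=load(tag);P=pts(c,d);hsv=cv2.cvtColor(im,cv2.COLOR_RGB2HSV).astype(int)
E0=np.array([.5395,.0455]);n=np.array([-.2257,-.9742]);v=np.array([.9742,-.2257])
# riser top edge: low-sat pixels with z~.05; per row the leftmost (noseward)
uv=np.argwhere((hsv[...,1]<75)&(abs(P[...,2]-.05)<.006)&(d>0))[:,::-1]
q=ray(c,uv,.05)[:,:2]-E0;s=q@n;t=q@v
ok=(abs(s)<.05)&(abs(t)<.1)
ed=[]
for lo in np.arange(-.095,.095,.005):
    m=ok&(t>=lo)&(t<lo+.005)
    if m.sum()>8: ed.append((lo+.0025,np.sort(s[m])[-2]))
ed=np.array(ed);print('edge s by t',np.round(ed*1000,1).tolist())
g=(abs(ed[:,0])>.045);k=np.polyfit(ed[g,0],ed[g,1],1);print('edge fit (ang,s0 mm)',k[0],k[1]*1000)
# mark on top face: dark brown pixels at z~.07
val=hsv[...,2];m=(val<110)&(hsv[...,1]>70)&(abs(P[...,2]-.07)<.005)&(d>0)
uv=np.argwhere(m)[:,::-1];q=ray(c,uv,.07)[:,:2]-E0;s=q@n;t=q@v
ok=(abs(s)<.03)&(abs(t)<.036);s,t=s[ok],t[ok]
med=np.median(s);ok=abs(s-med)<.006;s,t=s[ok],t[ok]
km=np.polyfit(t,s,1);print('mark n',len(s),'t',t.min(),t.max(),'ang,s0 mm',km[0],km[1]*1000,'gap',(k[1]-km[1])*1000)
E
python3 gap.py sc5
```

```text
edge s by t [[-92.5, 0.4], [-87.5, 1.4], [-82.5, 0.0], [-77.5, 2.2], [-72.5, 1.4], [-67.5, 0.5], [42.5, 36.6], [47.5, 2.5], [52.5, 2.6], [57.5, 2.9], [62.5, 2.2], [67.5, 3.0], [72.5, 2.6], [77.5, 1.9], [82.5, 3.0], [87.5, 2.3], [92.5, 3.0]]
edge fit (ang,s0 mm) 0.010387710532004895 1.8500328653628397
mark n 23 t -0.034356889527397134 0.03452385636724674 ang,s0 mm 0.003955740379971508 -6.940957271119986 gap 8.790990136482826
```

Request:
apply_moves(increments=[{"offset": [-0.005, 0, 0], "roll": 0}, {"offset": [-0.01, 0, 0], "roll": 0}, {"offset": [-0.014, 0, 0], "roll": 0}, {"offset": [-0.018, 0, 0], "roll": 0}, {"offset": [-0.018, 0, 0], "roll": 0}, {"offset": [-0.018, 0, 0], "roll": 0}, {"offset": [-0.018, 0, 0], "roll": 0}, {"offset": [-0.018, 0, 0], "roll": 0}])

```text
time_s: 10.2
tool_pos: [0.5625, 0.1376, 0.0765]
ee_rot: [3.14, -0.002, 1.344]
wrist_force: [-0.4, 3.9, 7.3]
grip_width: 0.573
```

```bash
python3 - <<'E'
from h import *
s=status.read_state(); print(s['time_s'],s['tool_pos'],s['ee_rot'],s['wrist_force'],s['grip_width'])
a,_,_=snap('scene','sc6');snap('wrist','wr6');b,_,_=snap('side','si6')
f=lambda i,x,y:cv2.resize(i[y:y+130,x:x+140,::-1],None,fx=2.8,fy=2.8,interpolation=cv2.INTER_CUBIC)
cv2.imwrite('pics/p6.png',np.hstack([f(a,205,150),f(b,220,160)]))
# riser side lines and board tail in wrist view
im,d,c=load('wr6');P=pts(c,d);hsv=cv2.cvtColor(im,cv2.COLOR_RGB2HSV)
m=(hsv[...,1]<75)&(abs(P[...,2]-.05)<.006)&(d>0)
m[225:]=0
L=[];Rr=[]
for r in range(5,225,2):
    u=np.flatnonzero(m[r])
    if len(u)>100: L.append((u[0],r));Rr.append((u[-1],r))
for nm,X in(('L',L),('R',Rr)):
    X=np.array(X);q=ray(c,X,.05)[:,:2];l=cv2.fitLine(q.astype(np.float32),cv2.DIST_HUBER,0,.001,.001).ravel();print(nm,len(X),'dir',l,'ang',np.arctan2(l[1],l[0])%np.pi)
m=(abs(P[...,2]-.07)<.003)&(hsv[...,1]>70)&(d>0);T=[]
for u in range(225,340,2):
    r=np.flatnonzero(m[180:300,u])
    if len(r): T.append((u,180+r[0]))
q=ray(c,T,.07)[:,:2];l=cv2.fitLine(q.astype(np.float32),cv2.DIST_HUBER,0,.001,.001).ravel();print('tail',len(T),l,np.arctan2(l[1],l[0])+np.pi/2)
E
python3 gap.py sc6; python3 gap.py si6
```

```text
10.2 [0.562477   0.13755856 0.07652246] [ 3.14011797e+00 -2.08344249e-03  1.34448378e+00] [-0.38313423  3.85736432  7.32340774] 0.5734189445452158
L 110 dir [0.225704   0.97419596 0.48661292 0.23517264] ang 1.3431307
R 110 dir [0.22664051 0.97397846 0.6714827  0.20093192] ang 1.3421693
tail 58 [ 0.9728605  -0.23139244  0.58268654  0.15118165] 1.3372877
edge s by t [[-92.5, 0.4], [-87.5, 1.4], [-82.5, 0.0], [-77.5, 0.9], [-72.5, 1.4], [-67.5, 0.5], [42.5, 44.5], [47.5, 2.5], [52.5, 2.6], [57.5, 1.8], [62.5, 2.2], [67.5, 3.0], [72.5, 2.6], [77.5, 2.2], [82.5, 3.0], [87.5, 2.3], [92.5, 3.0]]
edge fit (ang,s0 mm) 0.011469875612573342 1.7062905206191759
mark n 19 t -0.033243845239965826 0.03536645028265957 ang,s0 mm -0.002131809307677474 -0.0674396233778581 gap 1.7737301439970339
edge s by t [[-92.5, -4.6], [-87.5, -4.2], [-82.5, -5.5], [-77.5, -4.4], [-72.5, -3.3], [-67.5, -4.6], [-62.5, -4.2], [-57.5, -5.5], [-52.5, -4.4], [-47.5, -3.3], [-42.5, -5.3], [77.5, -35.6], [82.5, -30.1], [87.5, -23.9], [92.5, -22.1]]
edge fit (ang,s0 mm) -0.14497135139876355 -14.87167110683535
mark n 21 t -0.02740119947190783 -0.0038521208166513964 ang,s0 mm 0.10052030444275048 -0.8013359585682043 gap -14.070335148267146
```

View pics/p6.png

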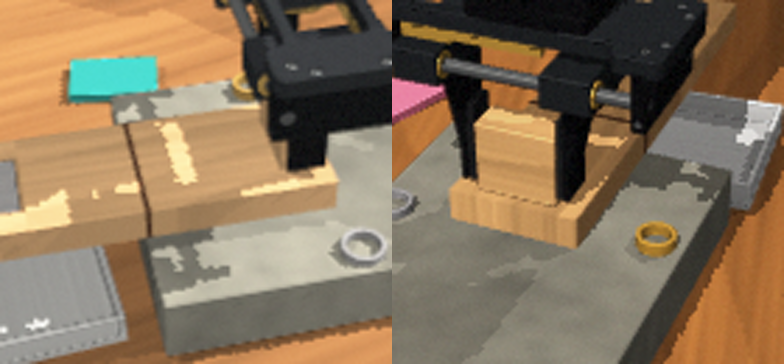

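```bash
python3 - <<'E'
from h import *
a=load('sc6')[0];b=load('si6')[0]
f=lambda i,x,y:cv2.resize(i[y:y+60,x:x+40,::-1],None,fx=9,fy=9,interpolation=cv2.INTER_NEAREST)
cv2.imwrite('pics/p6b.png',np.hstack([f(a,238,190),f(b,300,190)]))
E
```

```text
(no output)
```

View pics/p6b.png

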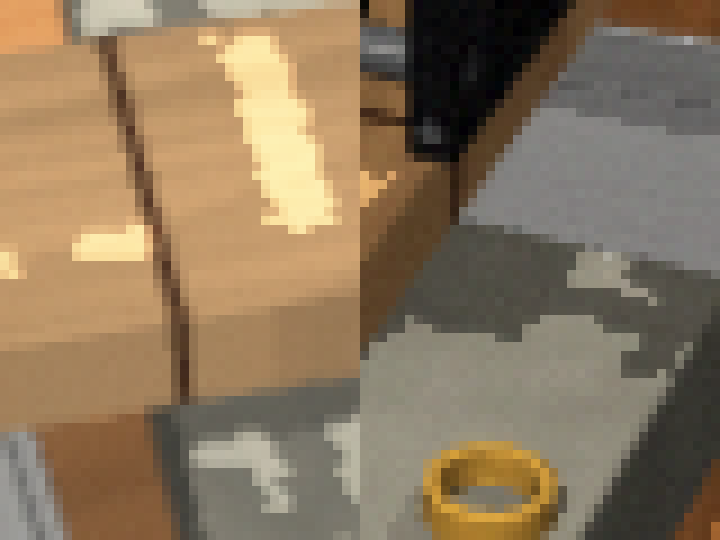

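```bash
python3 - <<'E'
from h import *
E0=np.array([.5395,.0455]);n=np.array([-.2257,-.9742]);v=np.array([.9742,-.2257])
def st(c,uv,z):
    q=ray(c,uv,z)[:,:2]-E0;return np.c_[q@n,q@v].round(4).tolist()
c=load('si6')[2]
print('side mark bottom',st(c,[[310.1,213.0],[310.1,213.9],[310.1,214.5]],.05),'top',st(c,[[310.1,207.3],[310.1,208]],.07))
im=load('si6')[0].astype(int)
# tray/riser boundary per column: print saturation-ish (brightness) profile
E=[]
for u in range(313,345,2):
    col=im[205:232,u].sum(1)/3; g=np.diff(col);r=205+np.argmin(g)+.5;E.append((u,r))
print(E);print('side edge',st(c,E,.05))
c=load('sc6')[2];im=load('sc6')[0].astype(int)
print('scene mark bottom',st(c,[[257.9,233.9]],.05),'top near',st(c,[[257.6,227.8]],.07))
for r in (237,241,245,249,253,257,261,265): print(r,(im[r,250:276].sum(1)//3).tolist())
E
```

```text
side mark bottom [[0.0003, -0.038], [-0.0025, -0.039], [-0.0044, -0.0397]] top [[-0.0123, -0.0424], [-0.0144, -0.0432]]
[(313, np.float64(214.5)), (315, np.float64(214.5)), (317, np.float64(215.5)), (319, np.float64(215.5)), (321, np.float64(216.5)), (323, np.float64(221.5)), (325, np.float64(221.5)), (327, np.float64(221.5)), (329, np.float64(222.5)), (331, np.float64(222.5)), (333, np.float64(218.5)), (335, np.float64(230.5)), (337, np.float64(219.5)), (339, np.float64(220.5)), (341, np.float64(220.5)), (343, np.float64(210.5))]
side edge [[-0.0024, -0.0445], [-0.0011, -0.0477], [-0.0029, -0.0521], [-0.0016, -0.0554], [-0.0033, -0.0597], [-0.0171, -0.0682], [-0.0158, -0.0714], [-0.0145, -0.0745], [-0.0162, -0.0787], [-0.0149, -0.0819], [-0.0016, -0.0811], [-0.0354, -0.0957], [-0.0021, -0.0885], [-0.0038, -0.0926], [-0.0025, -0.0958], [0.0301, -0.0894]]
scene mark bottom [[-0.0001, 0.0393]] top near [[0.0007, 0.0463]]
237 [95, 95, 96, 96, 83, 70, 66, 73, 87, 94, 93, 94, 94, 94, 106, 113, 113, 101, 95, 95, 97, 101, 98, 99, 144, 161]
241 [90, 90, 89, 89, 90, 78, 66, 63, 84, 129, 159, 168, 169, 167, 169, 169, 178, 183, 184, 154, 123, 116, 115, 113, 114, 126]
245 [91, 93, 91, 93, 94, 93, 82, 67, 65, 85, 113, 118, 118, 116, 115, 113, 116, 125, 165, 178, 138, 113, 113, 112, 112, 114]
249 [94, 93, 94, 92, 93, 95, 94, 79, 67, 75, 88, 114, 122, 120, 119, 120, 118, 117, 116, 114, 115, 113, 113, 113, 115, 129]
253 [95, 93, 94, 93, 93, 94, 95, 96, 84, 68, 79, 89, 113, 124, 123, 124, 138, 144, 142, 142, 141, 178, 189, 188, 187, 186]
257 [96, 96, 95, 95, 97, 97, 96, 97, 96, 83, 79, 82, 89, 145, 187, 196, 195, 193, 191, 192, 188, 186, 183, 178, 173, 171]
261 [94, 93, 92, 91, 91, 90, 90, 87, 87, 86, 73, 78, 88, 93, 105, 107, 107, 107, 107, 105, 107, 106, 103, 101, 99, 101]
265 [96, 83, 82, 84, 80, 83, 86, 87, 88, 90, 88, 85, 84, 91, 103, 107, 109, 109, 108, 108, 107, 107, 105, 103, 103, 100]
```

```bash
python3 - <<'E'
from h import *
E0=np.array([.5395,.0455]);n=np.array([-.2257,-.9742]);v=np.array([.9742,-.2257])
c=load('sc6')[2]
uv=[[257.3,237],[257.9,241],[258.8,245],[259.5,249],[260.5,253]]
uvo=[[254.3,237],[255,241],[256.2,245],[257,249],[258.2,253]]
for X in(uv,uvo):
    q=ray(c,X,.05)[:,:2]-E0;print(np.c_[q@n,q@v].round(4).tolist())
E
```

```text
[[0.0021, 0.0459], [0.0027, 0.0548], [0.0029, 0.0636], [0.0033, 0.0722], [0.0033, 0.0806]]
[[0.0067, 0.0449], [0.0071, 0.0538], [0.0068, 0.0627], [0.0071, 0.0713], [0.0067, 0.0799]]
```

Request:
apply_moves(increments=[{"offset": [-0.001, 0, 0], "roll": 0}, {"offset": [-0.002, 0, 0], "roll": 0}, {"offset": [-0.003, 0, 0], "roll": 0}, {"offset": [-0.004, 0, 0], "roll": 0}, {"offset": [-0.004, 0, 0], "roll": 0}, {"offset": [-0.004, 0, 0], "roll": 0}, {"offset": [-0.004, 0, 0], "roll": 0}, {"offset": [-0.004, 0, 0], "roll": 0}])

```text
time_s: 11.15
tool_pos: [0.5621, 0.136, 0.0766]
ee_rot: [3.14, -0.003, 1.345]
wrist_force: [2.1, 4.5, 6.5]
grip_width: 0.573
```

```bash
python3 - <<'E'
from h import *
a,_,_=snap('scene','sc7')
s=status.read_state(); print(s['time_s'],s['tool_pos'],s['ee_rot'],s['wrist_force'],s['grip_width'])
p=s['tool_pos'][:2];n=np.array([-.2257,-.9742]);print('moved',(p-np.array([.5948,.2922]))@n)
from plate import check
check('sc7',np.array([.562,.1348])+(.092+.1)*n,n)
f=lambda i,x,y:cv2.resize(i[y:y+60,x:x+60,::-1],None,fx=9,fy=9,interpolation=cv2.INTER_NEAREST)
cv2.imwrite('pics/p7.png',f(a,228,190))
E
python3 gap.py sc7
```

```text
11.2 [0.56211632 0.13602957 0.07661195] [ 3.13999059e+00 -2.58748136e-03  1.34469408e+00] [0.72099062 5.53386234 6.85540561] 0.5685098709005332
moved 0.1595179400844357
sc7 plate 446 [-0.0007 -0.0006  0.0703]
sc7 board tail of 614 [-0.0005  0.0007  0.0703]
edge s by t [[-92.5, 0.4], [-87.5, 1.4], [-82.5, 0.0], [-77.5, 0.9], [-72.5, 1.4], [-67.5, 0.5], [42.5, 44.5], [47.5, 2.5], [52.5, 2.6], [57.5, 2.9], [62.5, 2.2], [67.5, 3.0], [72.5, 2.6], [77.5, 2.2], [82.5, 2.6], [87.5, 2.3], [92.5, 3.0]]
edge fit (ang,s0 mm) 0.011744018605086453 1.7498129525990247
mark n 21 t -0.033628287032563965 0.0350118750002667 ang,s0 mm -0.00493463748868002 1.5326550767958624 gap 0.21715787580316234
```

View pics/p7.png

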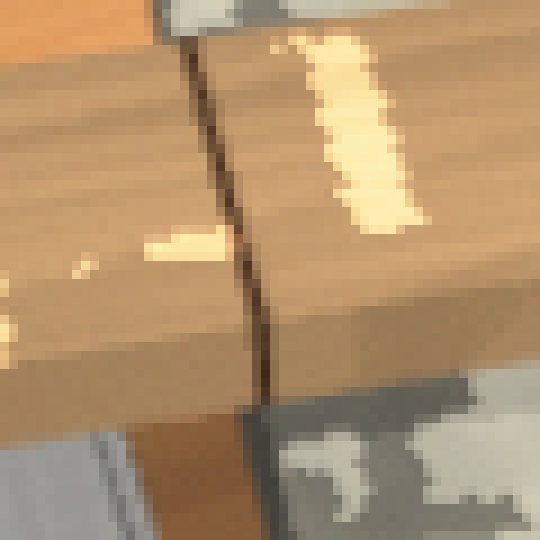

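```bash
python3 - <<'E'
from h import *
E0=np.array([.5395,.0455]);n=np.array([-.2257,-.9742]);v=np.array([.9742,-.2257])
im,d,c=load('sc7');P=pts(c,d);hsv=cv2.cvtColor(im,cv2.COLOR_RGB2HSV)
q=P[...,:2]-E0;S=q@n;T=q@v
def edge(m,z,lo,hi,step,side):
    uv=np.argwhere(m)[:,::-1];w=ray(c,uv,z)[:,:2]-E0;s=w@n;t=w@v;o=[]
    for a in np.arange(lo,hi,step):
        k=(s>=a)&(s<a+step)
        if k.sum()>6: o.append((a+step/2,np.sort(t[k])[-2 if side>0 else 1]))
    o=np.array(o);k=np.polyfit(o[:,0],o[:,1],1);r=o[:,1]-np.polyval(k,o[:,0]);g=abs(r-np.median(r))<.002
    k=np.polyfit(o[g,0],o[g,1],1);print(z,side,g.sum(),'slope',k,'rms',np.std(o[g,1]-np.polyval(k,o[g,0])),o[0,0],o[-1,0])
mb=(abs(P[...,2]-.07)<.004)&(hsv[...,1]>60)&(abs(T)<.055)&(S<.16)&(S>-.1)
edge(mb,.07,-.03,.15,.005,1);edge(mb,.07,.0,.15,.005,-1)
mr=(abs(P[...,2]-.05)<.004)&(hsv[...,1]<75)&(abs(T)<.11)&(S<.01)&(S>-.27)
edge(mr,.05,-.25,-.005,.006,1)
im0=load('sc7')[0];cv2.imwrite('pics/full7.png',im0[:,:,::-1])
E
```

```text
0.07 1 36 slope [0.00552714 0.043929  ] rms 0.0006903058972051938 -0.0275 0.14750000000000005
0.07 -1 30 slope [ 0.0020626  -0.03816985] rms 0.0006232716489749302 0.0025 0.1475
0.05 1 41 slope [-0.00068703  0.09693332] rms 0.0005676187958199786 -0.247 -0.006999999999999787
```

View pics/full7.png

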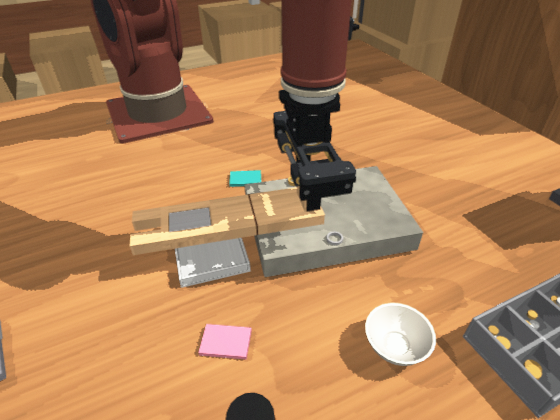

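The board is flat, with the line within about 0.2 mm of the edge and about 4 mrad askew. I make one small squaring trim.

Request:
apply_moves(increments=[{"offset": [0, 0, 0], "roll": 0.001}, {"offset": [-0.0005, 0, 0], "roll": 0.002}, {"offset": [-0.001, 0, 0], "roll": 0.004}, {"offset": [-0.001, 0, 0], "roll": 0.004}, {"offset": [-0.001, 0, 0], "roll": 0.004}, {"offset": [-0.001, 0, 0], "roll": 0.004}, {"offset": [-0.001, 0, 0], "roll": 0.004}, {"offset": [-0.001, 0, 0], "roll": 0.004}])

```text
time_s: 12.0
tool_pos: [0.5623, 0.1353, 0.0767]
ee_rot: [3.139, -0.003, 1.338]
wrist_force: [2.6, 4.2, 5.8]
grip_width: 0.569
```

```bash
python3 - <<'E'
from h import *
a,_,_=snap('scene','sc8');snap('side','si8')
s=status.read_state(); print(s['time_s'],s['tool_pos'],s['ee_rot'],s['wrist_force'],s['grip_width'],abs(s['joint_velocities']).max() if hasattr(s['joint_velocities'],'max') else s['joint_velocities'])
n=np.array([-.2257,-.9742]);print('moved',(s['tool_pos'][:2]-np.array([.5948,.2922]))@n)
from plate import check
check('sc8',np.array([.562,.1348])+(.092+.1)*n,n)
E
python3 gap.py sc8
```

```text
12.1 [0.5623271  0.13529334 0.07666253] [ 3.13936812e+00 -2.54721348e-03  1.33838389e+00] [2.05178522 3.47341072 5.73540241] 0.5715099380747198 0.002829474809664408
moved 0.16018760214358757
sc8 plate 443 [-0.0015 -0.0009  0.0702]
sc8 board tail of 615 [-0.0023  0.0017  0.0702]
edge s by t [[-92.5, 0.4], [-87.5, 1.4], [-82.5, 0.0], [-77.5, 0.9], [-72.5, 1.4], [-67.5, 0.5], [42.5, 2.1], [47.5, 2.5], [52.5, 2.6], [57.5, 1.8], [62.5, 2.2], [67.5, 3.0], [72.5, 2.6], [77.5, 1.9], [82.5, 3.0], [87.5, 2.3], [92.5, 3.0]]
edge fit (ang,s0 mm) 0.011194434066677826 1.6866180533461477
mark n 20 t -0.030987491117207368 0.03465728908134039 ang,s0 mm 0.01050763639838257 2.150966453002497 gap -0.4643483996563491
```

View pics/si8.png

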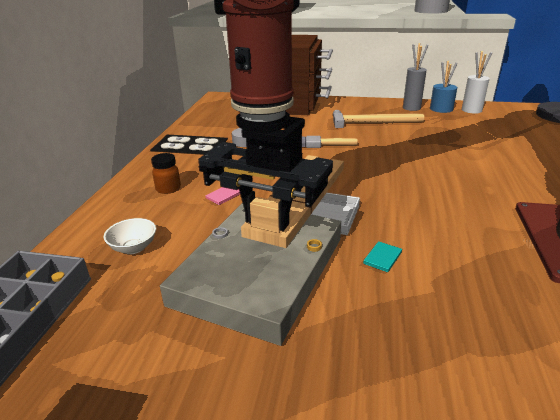

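Request:
apply_moves(increments=[{"offset": [0, 0, 0.0005], "roll": 0}, {"offset": [0, 0, 0.001], "roll": 0}, {"offset": [0, 0, 0.001], "roll": 0}, {"offset": [0, 0, 0.001], "roll": 0}, {"offset": [0, 0, 0.001], "roll": 0}, {"offset": [0, 0, 0.001], "roll": 0}, {"offset": [0, 0, 0.001], "roll": 0}, {"offset": [0, 0, 0.001], "roll": 0}])

```text
time_s: 12.9
tool_pos: [0.5624, 0.1354, 0.0765]
ee_rot: [3.139, -0.003, 1.338]
wrist_force: [1.7, 5.1, 9.8]
grip_width: 0.568
```

```bash
python3 - <<'E'
from h import *
snap('scene','sc9')
s=status.read_state(); print(s['time_s'],s['tool_pos'],s['ee_rot'],s['wrist_force'],s['grip_width'])
from plate import check
n=np.array([-.2257,-.9742]);check('sc9',np.array([.562,.1348])+(.092+.1)*n,n)
E
python3 gap.py sc9|tail -2
```

```text
12.95 [0.56240716 0.13536807 0.0765665 ] [ 3.13920478e+00 -2.70260898e-03  1.33827917e+00] [1.38734134 3.92328305 9.08432624] 0.570063964125358
sc9 plate 445 [-0.0012 -0.0027  0.0704]
sc9 board tail of 615 [ 0.0025 -0.0003  0.0705]
edge fit (ang,s0 mm) 0.008421423438496844 1.7163958404554238
mark n 18 t -0.030987491117207368 0.03465728908134039 ang,s0 mm 0.00983013427706501 2.1371583829489227 gap -0.42076254249349876
```

The line is within about 0.5 mm of the edge and square to it, and the board is flat and held down with about 9 N. I hand it in.

```bash
python3 -c "
from station import order
print(order.sign_off())"
```

```text
the job is handed in; nothing more can be done
None
```

I pressed the plate flush, then slid the board out by its grip until the scribed line lay over the riser edge. I handed the job in at about 13 s, still gripping the board and holding it down; no verdict was reported.

- **Plate:** I pressed its raised end with shut fingers at about 12 N. Afterwards its top was level with the board to within 0.3 mm in the scene and side views.
- **Line and angle:** In the last scene view the line lies about 0.4 mm past the edge and is parallel to it within about 2 mrad. That is at the limit of the camera's resolution.
- **Hold:** The board is flat, gripped at 35 N and pressed down with about 9 N.
- **Other things:** The tray, rings and coloured plates look unmoved in the pictures. I did not measure them again.

Some checks disagreed:
- **Distance:** Estimates of the line's distance from the edge, from the first pictures plus the arm's travel, spread by about 1 mm. The side view was too coarse to settle it.
- **Squareness:** The tool's reported angle (1.338 rad) is about 4 mrad off the riser direction seen by the wrist camera (1.343 rad).

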